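Count to the third gap of the divider rack and push the red parts bin home

ROBOT

A 6-joint arm with a two-finger parallel gripper is mounted at the origin on the work surface. World frame = base frame: x ahead of the robot, y to its left, z up, the work surface at z = 0. Lengths are in mm, angles in rad, forces in N, time in s.
With the tool pointing down it reaches from about 350 to 775 mm from the base axis. Payload 7.3 kg.
Tool frame: the origin (TCP) lies at the centre of the arm's flange, where the gripper is bolted on; the fingertips stand 178 mm ahead of it and the grasp point (between the pads) lies 159 mm ahead of it; z points along the fingers, y is the direction in which the jaws open and shut (so a half turn about z gives the same grasp; the last joint's range is limited). The gripper opens to 92 mm and grips with 3 to 60 N. Pads are 19 mm wide; open, the fingers measure 130 mm over their backs; the gripper's body (75 mm by 190 mm) begins 47 mm behind the grasp point.
Start: joints at [1.104, 0.342, 1.524, -0, 1.275, -0.146], TCP at [165.524, 498.226, 404.741] pointing down, gripper open.
Joint ranges: [-2.53, 2.53], [-0.77, 2.02], [0.04, 2.7], [-1, 4.14], [0.28, 2.66], [-3.11, 3.11]. Speed limits (rad/s): [2.57, 2.57, 3.14, 3.14, 3.14, 3.14].

INTERFACE

Orientations are given as [roll, pitch, yaw] about the fixed x, y, z axes, in that order (R = Rz(yaw) Ry(pitch) Rx(roll)).
In Python, from plant import status, viewer, ticket gives the robot as it stands.
- The arm moves only by the tool play_rows, never from a script. Its argument "commands" is a list of rows, each an object with "offset": the shift along the tool's x, y, z in m, a list of three; "twist": the turn about the tool's z in degrees. A call has 1 to 5 rows; each row shifts and turns the commanded pose from where the row before left it, along the tool's axes as they then stand; what a row does not reach is not made up. A row lasts 1/10 s, in which the tool goes at most 50 mm and 8.59 degrees, less where a joint would pass 70% of its speed; a pose out of reach is approached as far as the arm can. A call with a gripper value outside its range is refused whole. "jaw" is the closure in counts, from 0 (fully open) to 255 (shut), set as the call begins (left out, the last holds). The fingers move at their own pace and stop on an object; the grip force is fixed at half the most. Time passes only in rows, so rows that do not move let the fingers close. It gives the time, the measured TCP pose, the force and the opening at its end, in the units of the state.
- status.get_obs(): the state, without advancing time (a new reading comes with each control period).
- viewer.capture(name): name is "scene" or "side" or "wrist"; returns the picture (400x640x3 uint8, red, green, blue); there is no depth.
- viewer.camera_params(name): a dict with "fov_y" (degrees; the focal length in pixels is half the picture's height over the tangent of half this angle, whatever the lens; pixels are square), "cx", "cy" (the principal point, pixels), "rvec" (rotation vector, rad) and "tvec" (3), from world to camera coordinates, as OpenCV has them; the wrist camera has in their place "T_tool_cam" (4x4, takes a point from camera to tool coordinates, whose origin is the TCP and whose axes are the flange's). Camera axes: x right, y down, z forward; pixel columns grow to the right and rows downward; lengths in mm; the calibration is good to about 2 mm. A picture is of the moment at which its call begins: read the wrist's pose just before it. camera_params takes no time and is no camera call.
- ticket.close_job(): hands the job in, once; it reports no verdict.
The state is a dict: "time": time; "joint_positions": joint angles; "dq": joint speeds; "tau": joint torques, N m; "tool_pos": TCP position; "tcp_rot": TCP orientation; "contact_force": force on the tool from outside, world axes, zero at the start; "moment": the same for the moment, N m; "grip_width": finger opening in mm.
Only numpy, scipy, OpenCV 4.12 (cv2) and the standard library are available. Lean on these libraries where they do the work, as an engineer would, in place of code of your own. Each camera call takes 0.05 s, during which the arm holds its last target.

TASK

On the parts counter, count the gaps of the grey divider rack from the end where the red post stands, filled gaps included: with a fingertip, touch the yellow pad on the rail over the first gap, then the second, then the third, and touch no pad beyond the third. Then push the red parts bin across the counter into that third gap until it is fully home against the back of the rack, without picking it up or tipping it, and let go of it. Leave the two filed bins and everything else on the counter where they stand.

Things in the scene. Friction and masses are not known exactly. Their poses are not given: they have to be found in the camera images.
- rack: Grey rack fixed on the counter, 80 mm deep (x), 332 wide (y), 60 high plus rail. Origin: centre of underside, on the counter; +x to its back, +y along the gaps. Seven 8 mm dividers make six 46 mm gaps, centred at y = 135, 81, 27, -27, -81, -135 mm (gaps 1 to 6), open to -x (mouths at x = -40 mm) and without floor; back wall's inner face at x = 34 mm. A 24 mm wide rail runs along y on top at x = 0.
- red_post: Round red post, 24 mm diameter (head 30), 82 mm high, fixed on the counter at one end of the rack: at x = 0, y = +186 or -186 mm in the rack's frame. It marks the end to count from: at +y the first three gaps are gaps 1, 2, 3; at -y they are gaps 6, 5, 4. Origin: centre of its foot.
- black_post: The same post in black, at the other end of the rack. Origin: centre of its foot.
- red_bin: Loose red open bin, 90 mm long (own x), 36 wide, 46 high, 0.2 to 0.37 kg, bearings fixed in it. Origin: centre of underside. Starts in front of the mouths, long axis within 0.25 rad of the rack's x, at x = -130 to -115, y = -120 to 120 mm in the rack's frame. Home: x = -11 mm there, near end 16 mm out of the mouth, 5 mm play each side. Slides when pushed, turns if pushed off centre.
- blue_bin: Loose blue bin of the same size, already fully home in gap 2 or gap 5 (it sticks out 16 mm too); must stay. Origin: centre of its underside.
- white_bin: Loose white bin of the same size, already fully home in the other one of gaps 2 and 5; must stay. Origin: centre of its underside.
- pad_1: Rigid yellow pad on the rail over gap 1 (1 is the +y end, 6 the -y end), 24 mm (x) by 46 mm (y), 4 mm thick, its upper face 74 mm above the counter, flush with its neighbours across 8 mm grooves. Origin: centre of its underside, 70 mm above the counter; axes as the rack's. Fixed: does not give when pressed.
- pad_2: Rigid yellow pad on the rail over gap 2 (1 is the +y end, 6 the -y end), 24 mm (x) by 46 mm (y), 4 mm thick, its upper face 74 mm above the counter, flush with its neighbours across 8 mm grooves. Origin: centre of its underside, 70 mm above the counter; axes as the rack's. Fixed: does not give when pressed.
- pad_3: Rigid yellow pad on the rail over gap 3 (1 is the +y end, 6 the -y end), 24 mm (x) by 46 mm (y), 4 mm thick, its upper face 74 mm above the counter, flush with its neighbours across 8 mm grooves. Origin: centre of its underside, 70 mm above the counter; axes as the rack's. Fixed: does not give when pressed.
- pad_4: Rigid yellow pad on the rail over gap 4 (1 is the +y end, 6 the -y end), 24 mm (x) by 46 mm (y), 4 mm thick, its upper face 74 mm above the counter, flush with its neighbours across 8 mm grooves. Origin: centre of its underside, 70 mm above the counter; axes as the rack's. Fixed: does not give when pressed.
- pad_5: Rigid yellow pad on the rail over gap 5 (1 is the +y end, 6 the -y end), 24 mm (x) by 46 mm (y), 4 mm thick, its upper face 74 mm above the counter, flush with its neighbours across 8 mm grooves. Origin: centre of its underside, 70 mm above the counter; axes as the rack's. Fixed: does not give when pressed.
- pad_6: Rigid yellow pad on the rail over gap 6 (1 is the +y end, 6 the -y end), 24 mm (x) by 46 mm (y), 4 mm thick, its upper face 74 mm above the counter, flush with its neighbours across 8 mm grooves. Origin: centre of its underside, 70 mm above the counter; axes as the rack's. Fixed: does not give when pressed.
- stamp: Loose black and yellow hand stamp, 32 x 52 x 62 mm high, well to the right (-y) of the rack; bystander. Origin: centre of its underside.
- tape_roll: Loose clear tape roll lying flat, 90 mm diameter, 24 mm high, well to the left (+y); bystander. Origin: centre of its underside.
- bearing: Loose steel bearing ring lying flat, 62 mm diameter, 18 mm high, to the left (+y); bystander. Origin: centre of its underside.
- mug: Loose blue mug, 80 mm diameter, 92 mm high, handle towards +y, left (+y) of the rack; bystander. Origin: centre of its underside.
- oil_can: Loose green can, 52 mm diameter, 110 mm high, to the right (-y); bystander. Origin: centre of its underside.
- parts_carton: Loose cardboard carton, 85 x 70 x 50 mm high, right (-y) of the rack; bystander. Origin: centre of its underside.

How it is judged (in metres and radians):
On the way, in this order (a step that is already met when the one before it is completed fails the run):
1. a fingertip touches the pad over the first gap from the red post (((y of red_post in the frame of rack above 0 m and contact force between the fingers and pad_1 above 0.3 N) or (y of red_post in the frame of rack below 0 m and contact force between the fingers and pad_6 above 0.3 N))), for 0.1 s.
2. a fingertip touches the pad over the second gap from the red post (((y of red_post in the frame of rack above 0 m and contact force between the fingers and pad_2 above 0.3 N) or (y of red_post in the frame of rack below 0 m and contact force between the fingers and pad_5 above 0.3 N))), for 0.1 s.
3. a fingertip touches the pad over the third gap from the red post (((y of red_post in the frame of rack above 0 m and contact force between the fingers and pad_3 above 0.3 N) or (y of red_post in the frame of rack below 0 m and contact force between the fingers and pad_4 above 0.3 N))), for 0.1 s.
4. the red bin is home in the third gap (((y of red_post in the frame of rack above 0 m and y of red_bin in the frame of rack between 0.02 and 0.034 m) or (y of red_post in the frame of rack below 0 m and y of red_bin in the frame of rack between -0.034 and -0.02 m)) and x of red_bin in the frame of rack between -0.017 and -0.005 m), for 0.2 s.
At the end, for the whole second after the job is handed in: The red bin stands flat and still on the counter in the third gap from the red post, within 6 mm of touching the back wall and square in the gap, released; the two filed bins have moved less than 10 mm and the other bystanders less than 20 mm (all of step 4 and height (world z) of red_bin below 0.004 m and angle between red_bin's own z axis and vertical below 0.06 rad and angle between the x axis of red_bin and the x axis of rack, either way round below 0.15 rad and linear speed of red_bin below 0.01 m/s and distance of each of blue_bin, white_bin from where it was at the start of the episode below 0.01 m and distance of each of stamp, tape_roll, bearing, mug, oil_can, parts_carton from where it was at the start of the episode below 0.02 m).
It fails at once if the red bin is lifted more than 10 mm off the counter or tipped by more than 0.3 rad (height (world z) of red_bin above 0.01 m or angle between red_bin's own z axis and vertical above 0.3 rad).
It fails at once if a finger touches a pad beyond the third from the red post ((y of red_post in the frame of rack above 0 m and (contact force between the fingers and pad_4 above 0.3 N or contact force between the fingers and pad_5 above 0.3 N or contact force between the fingers and pad_6 above 0.3 N)) or (y of red_post in the frame of rack below 0 m and (contact force between the fingers and pad_1 above 0.3 N or contact force between the fingers and pad_2 above 0.3 N or contact force between the fingers and pad_3 above 0.3 N))).
It fails at once if a filed bin is moved by more than 10 mm (distance of any of blue_bin, white_bin from where it was at the start of the episode above 0.01 m).
It fails at once if a bystander is moved by more than 20 mm (distance of any of stamp, tape_roll, bearing, mug, oil_can, parts_carton from where it was at the start of the episode above 0.02 m).
It also fails if it takes over 72 s, if anything falls off the work surface, if the arm or the gripper's body presses on something with over 40 N, if the wrist force passes 120 N, or if a joint passes its speed limit or range.

## Working session

There is one attempt and no reset: what is moved stays moved. The work goes in short steps, Python scripts to look and compute and a tool call to move; the robot and the scene stay as the last step left them, time stands still between calls to the robot, and variables do not carry over. Pictures are saved under pics/ and viewed, and the job is handed in when it is done.

Besides the shell and the picture viewer there is one more tool, called after ">>>" by a JSON object that holds its "name" and its "arguments". play_rows: Moves the arm, as the interface text tells. Its arguments: {"type":"object","properties":{"commands":{"type":"array"},"jaw":{"type":"number"}},"required":["commands"]}

```bash
mkdir -p pics; ls; cat > a.py <<'E'
import cv2
from plant import status, viewer
print(status.get_obs())
for n in ("scene","side","wrist"):
    im=viewer.capture(n); cv2.imwrite(f"pics/{n}0.png",im[:,:,::-1]); print(n,viewer.camera_params(n))
E
python3 a.py
```

```text
pics
{'time': 0.0, 'joint_positions': array([ 1.10402396e+00,  3.42754726e-01,  1.52502021e+00, -2.03725378e-05,
        1.27541437e+00, -1.46025493e-01]), 'dq': array([-0.00064233,  0.0003264 ,  0.00027261, -0.00039997,  0.0001446 ,
        0.00273124]), 'tau': array([ 1.49166641e-03, -4.31238878e+01, -2.44227934e+01,  7.19159818e-02,
        5.57240762e-02, -1.14369861e-04]), 'tool_pos': array([165.45324641, 498.10687552, 404.0270239 ]), 'tcp_rot': array([-3.14001016e+00, -2.13050411e-04,  2.82085156e+00]), 'contact_force': array([0.05257063, 0.55632071, 0.19344452]), 'moment': array([ 0.03154089, -0.00104528, -0.07472807]), 'grip_width': 91.91504974199121}
scene {'fov_y': 44.8347787281225, 'cx': 325.0151186944864, 'cy': 197.34003961524974, 'rvec': array([ 2.27216791,  0.89318835, -0.31774145]), 'tvec': array([-410.80448425, -229.6987456 , 1486.42990264])}
side {'fov_y': 44.283039070907606, 'cx': 313.9637262828965, 'cy': 195.4329293166239, 'rvec': array([ 2.44433066, -0.24395485,  0.0650812 ]), 'tvec': array([-531.78030066,  142.91516628, 1410.91370457])}
wrist {'fov_y': 64.07368967539705, 'cx': 315.71483310900885, 'cy': 199.01601919622053, 'T_tool_cam': array([[-6.37311009e-04, -9.57624901e-01, -2.88017607e-01,
         7.70140498e+01],
       [ 9.99999768e-01, -6.79641204e-04,  4.69779600e-05,
        -6.07488698e-01],
       [-2.40735898e-04, -2.88017510e-01,  9.57625112e-01,
         1.97654602e+01],
       [ 0.00000000e+00,  0.00000000e+00,  0.00000000e+00,
         1.00000000e+00]])}
```

View pics/scene0.png

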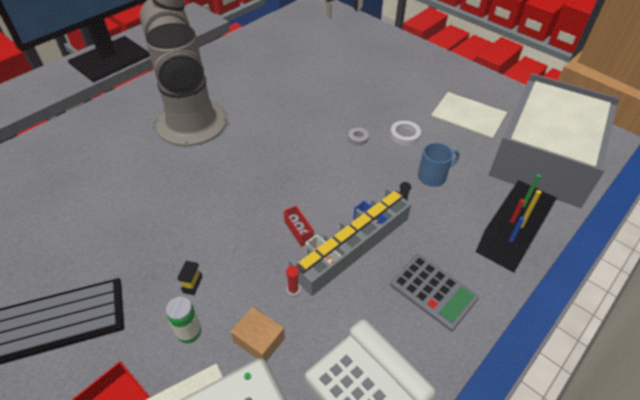

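View pics/side0.png

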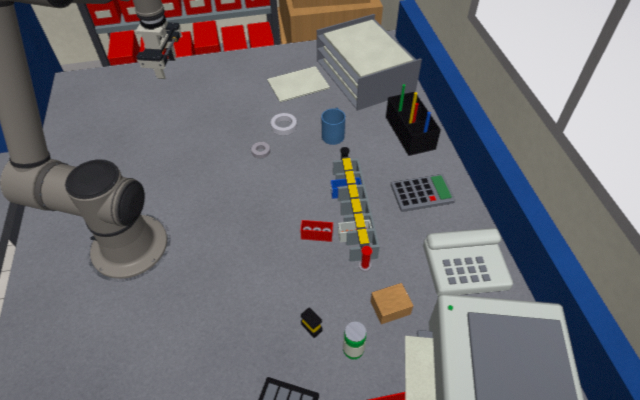

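View pics/wrist0.png

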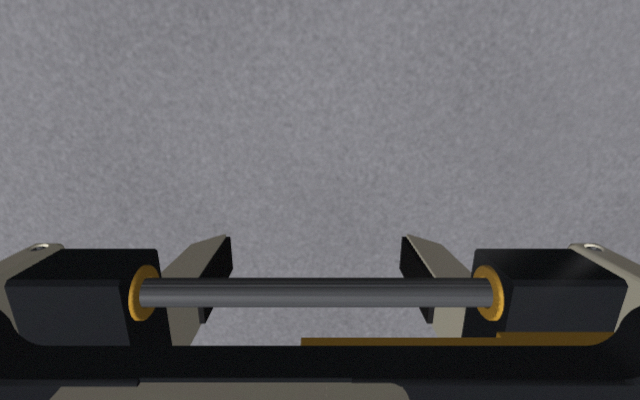

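The red post stands at the lower-left end of the rack (scene ~(293,280), side ~(365,258)) and the black post at the mug end. The white bin fills the second gap from red, the blue bin is near the black end, and the red bin lies in front of the mouths. Next I measure these.

```bash
cat > h.py <<'E'
import cv2, numpy as np
from plant import viewer, status
def cam(n):
    p=viewer.camera_params(n); f=200/np.tan(np.radians(p['fov_y']/2))
    K=np.array([[f,0,p['cx']],[0,f,p['cy']],[0,0,1]])
    if 'rvec' in p:
        R=cv2.Rodrigues(p['rvec'])[0]; t=p['tvec']
    else:
        from scipy.spatial.transform import Rotation as Ro
        o=status.get_obs(); T=np.eye(4); T[:3,:3]=Ro.from_euler('xyz',o['tcp_rot']).as_matrix(); T[:3,3]=o['tool_pos']
        M=np.linalg.inv(T@p['T_tool_cam']); R=M[:3,:3]; t=M[:3,3]
    return K,R,t
def ray(c,uv,z):
    K,R,t=c; d=R.T@np.linalg.inv(K)@np.array([uv[0],uv[1],1.]); o=-R.T@t
    return o+d*(z-o[2])/d[2]
def rays(c,uvs,z): return np.array([ray(c,u,z) for u in uvs])
def proj(c,P):
    K,R,t=c; q=K@(R@np.asarray(P,float)+t); return q[:2]/q[2]
E
cat > b.py <<'E'
from h import *
for n in("scene","side"):
    c=cam(n); im=cv2.imread(f"pics/{n}0.png"); hsv=cv2.cvtColor(im,cv2.COLOR_BGR2HSV)
    H,S,V=[hsv[:,:,i].astype(int) for i in range(3)]
    win=np.zeros(H.shape,bool)
    if n=="scene": win[170:310,260:420]=1
    else: win[140:280,295:390]=1
    y=(win&(H>18)&(H<34)&(S>150)&(V>120)).astype(np.uint8)
    ys,xs=np.nonzero(y); P=rays(c,np.c_[xs,ys],74)[:,:2]
    r=cv2.minAreaRect(P.astype(np.float32)); print(n,"yellow",len(xs),P.mean(0),r)
    B=cv2.boxPoints(r); print(B)
    red=(win&((H<6)|(H>172))&(S>140)&(V>60)).astype(np.uint8)
    k,l,st,ce=cv2.connectedComponentsWithStats(red)
    for i in range(1,k):
        if st[i,4]>30:
            print("red",st[i],ce[i],"z0,46,82:",*[ray(c,ce[i],z)[:2].round(1) for z in(0,46,82)])
    cr=im[140:320,250:430] if n=="scene" else im[140:290,280:400]
    cv2.imwrite(f"pics/{n}0z.png",cv2.resize(cr,None,fx=4 if n=="side" else 3.3,fy=4 if n=="side" else 3.3,interpolation=cv2.INTER_CUBIC))
E
python3 b.py
```

```text
scene yellow 970 [659.24485242 -26.66526156] ((659.6154174804688, -16.707748413085938), (317.01953125, 24.998544692993164), 85.51432800292969)
[[ 634.7574  -173.75441]
 [ 659.6794  -175.70955]
 [ 684.47345  140.33891]
 [ 659.55145  142.29405]]
red [284 206  29  39 418] [298.03110048 225.06220096] z0,46,82: [520.  -59.9] [546.4 -84.9] [ 567.  -104.5]
red [286 266  13  26 235] [292.25957447 277.1106383 ] z0,46,82: [ 618.4 -178.4] [ 640.1 -197.8] [ 657.1 -212.9]
side yellow 674 [656.94675442 -29.31879366] ((657.9951782226562, -18.341217041015625), (317.3522644042969, 25.23278045654297), 85.63560485839844)
[[ 633.3402  -175.59712]
 [ 658.4999  -177.51732]
 [ 682.65015  138.91469]
 [ 657.4905   140.83488]]
red [301 220  32  21 530] [316.27924528 230.36792453] z0,46,82: [537.4 -58.3] [531.6 -90.3] [ 527.1 -115.3]
red [361 246  11  22 179] [365.68156425 255.55865922] z0,46,82: [ 656.1 -170.9] [ 645.6 -198.5] [ 637.5 -220. ]
```

View pics/scene0z.png

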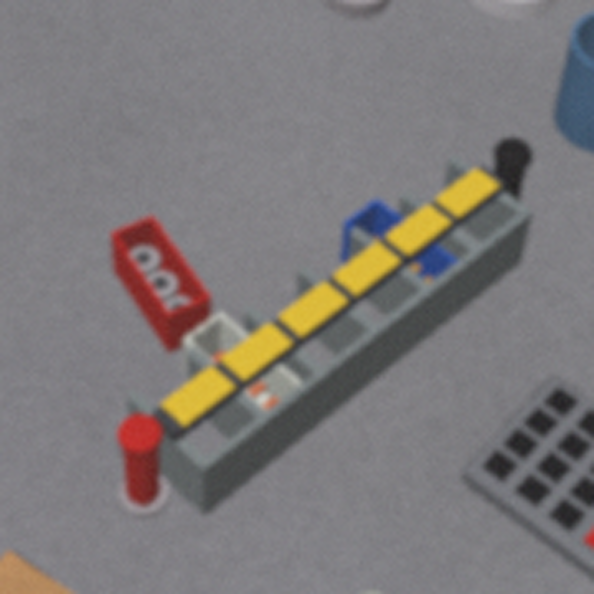

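View pics/side0z.png

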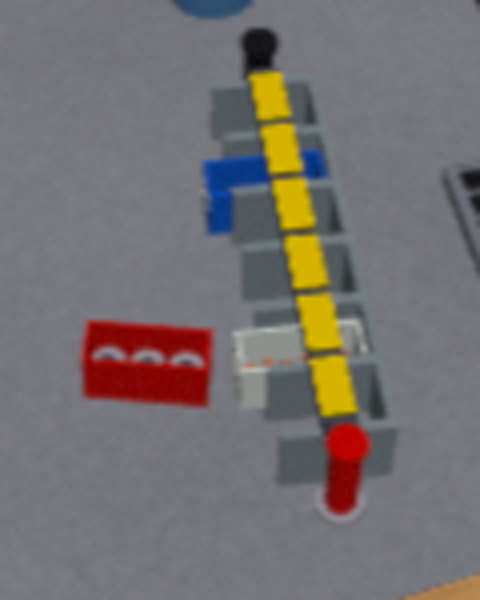

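```bash
cat > c.py <<'E'
from h import *
yaw=-0.0765; o=np.array([658.8,-17.3]); R=np.array([[np.cos(yaw),-np.sin(yaw)],[np.sin(yaw),np.cos(yaw)]])
sc=np.array([(113,237),(152,219),(209,293),(170,318)])/3.3+[250,140]
sd=np.array([(213,331),(210,367),(85,361),(88,322)])/4+[280,140]
for n,p in(("scene",sc),("side",sd)):
    W=rays(cam(n),p,46)[:,:2]; print(n,W.round(1).tolist(),"rack",((W-o)@R).round(1).tolist(),"mean",((W-o)@R).mean(0))
for n in("scene","side"):
    c=cam(n); im=cv2.imread(f"pics/{n}0.png"); hsv=cv2.cvtColor(im,cv2.COLOR_BGR2HSV)
for k in(6,5,4): print(k,o+R@[0,-27-54*(k-4)])
E
python3 c.py
```

```text
scene [[492.4, -78.6], [501.1, -46.1], [581.1, -67.8], [576.3, -103.4]] rack [[-161.2, -73.9], [-155.0, -40.7], [-73.6, -56.3], [-75.7, -92.2]] mean [-116.3765904  -65.7704137]
side [[583.9, -74.2], [575.1, -104.1], [490.4, -81.3], [498.5, -48.4]] rack [[-70.4, -62.5], [-76.8, -93.0], [-163.0, -76.7], [-157.5, -43.2]] mean [-116.9072462   -68.84307249]
6 [ 648.48257024 -151.90516574]
5 [652.60954214 -98.06309944]
4 [656.73651405 -44.22103315]
```

>>> {"name": "play_rows", "arguments": {"commands": [{"offset": [0, 0, 0], "twist": -7}, {"offset": [0, 0, 0], "twist": -7}, {"offset": [-0.031, -0.036, 0], "twist": 0}, {"offset": [-0.031, -0.036, 0], "twist": 0}, {"offset": [-0.031, -0.036, 0], "twist": 0}], "jaw": 255}}

```text
time: 0.65
tool_pos: [250.4, 382.2, 404.4]
tcp_rot: [-3.141, -0.0, 3.067]
contact_force: [0.7, -0.5, -0.3]
grip_width: 56.6
```

>>> {"name": "play_rows", "arguments": {"commands": [{"offset": [-0.031, -0.036, 0], "twist": 0}, {"offset": [-0.031, -0.036, 0], "twist": 0}, {"offset": [-0.031, -0.036, 0], "twist": 0}, {"offset": [-0.031, -0.036, 0], "twist": 0}, {"offset": [-0.031, -0.036, 0], "twist": 0}]}}

```text
time: 1.15
tool_pos: [391.5, 190.3, 404.7]
tcp_rot: [3.141, 0.0, 3.065]
contact_force: [0.9, 0.6, 0.5]
grip_width: 16.2
```

>>> {"name": "play_rows", "arguments": {"commands": [{"offset": [-0.031, -0.036, 0], "twist": 0}, {"offset": [-0.031, -0.036, 0], "twist": 0}, {"offset": [-0.031, -0.036, 0], "twist": 0}, {"offset": [-0.031, -0.036, 0], "twist": 0}, {"offset": [0, 0, 0], "twist": 0}]}}

```text
time: 1.65
tool_pos: [505.9, 34.9, 404.1]
tcp_rot: [-3.14, 0.001, 3.06]
contact_force: [-0.9, -0.1, -0.7]
grip_width: 0.2
```

```bash
cat > d.py <<'E'
import sys
from h import *
n,name=sys.argv[1:3]
print(cam(n)[2], status.get_obs()['tool_pos'])
im=viewer.capture(n); cv2.imwrite(f"pics/{name}.png",im[:,:,::-1])
E
python3 d.py wrist w1
```

```text
[ -75.08639023 -517.12381051  245.35968433] [505.90736106  34.92021011 404.07043162]
```

View pics/w1.png

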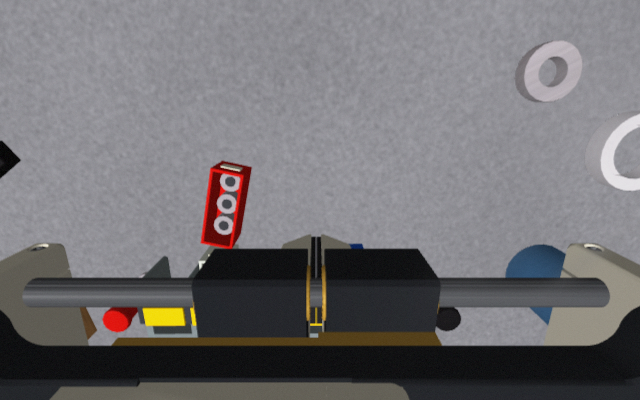

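```bash
cat > e.py <<'E'
from h import *
yaw=-0.0765; o=np.array([658.8,-17.3]); R=np.array([[np.cos(yaw),-np.sin(yaw)],[np.sin(yaw),np.cos(yaw)]])
c=cam("wrist"); im=cv2.imread("pics/w1.png"); 
cv2.imwrite("pics/w1z.png",cv2.resize(im[150:260,180:270],None,fx=5,fy=5,interpolation=cv2.INTER_CUBIC))
p=[(211,165),(251,168),(236,247),(202,242)]
W=rays(c,p,46)[:,:2]; Q=(W-o)@R; print(Q.round(1).tolist(),Q.mean(0))
Q=(rays(c,[(118,319)],82)[:,:2]-o)@R;print("red post head",Q)
E
python3 e.py
```

```text
[[-172.4, -70.6], [-168.9, -28.0], [-76.3, -51.1], [-82.8, -89.8]] [-125.12044807  -59.86924212]
red post head [[  -6.34777425 -179.21130273]]
```

View pics/w1z.png

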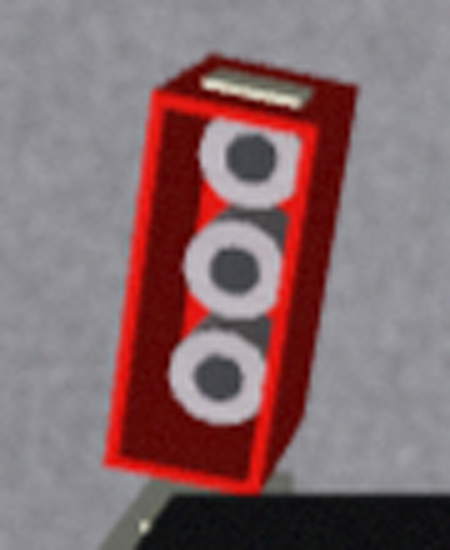

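>>> {"name": "play_rows", "arguments": {"commands": [{"offset": [-0.0313, -0.035, 0], "twist": 0}, {"offset": [-0.0313, -0.035, 0], "twist": 0}, {"offset": [-0.0313, -0.035, 0], "twist": 0}, {"offset": [-0.0313, -0.035, 0.0], "twist": 0}, {"offset": [-0.0313, -0.035, 0.0], "twist": 0}]}}

```text
time: 2.2
tool_pos: [646.8, -147.1, 404.7]
tcp_rot: [3.141, -0.001, 3.067]
contact_force: [0.9, -0.7, 0.5]
grip_width: 0.7
```

>>> {"name": "play_rows", "arguments": {"commands": [{"offset": [0, 0, 0.04], "twist": 0}, {"offset": [0, 0, 0.04], "twist": 0}, {"offset": [0, 0, 0.03], "twist": 0}, {"offset": [0, 0, 0.02], "twist": 0}, {"offset": [0, 0, 0], "twist": 0}]}}

```text
time: 2.7
tool_pos: [645.1, -145.4, 271.1]
tcp_rot: [3.139, -0.007, 3.066]
contact_force: [-0.7, 1.1, -0.1]
grip_width: 0.5
```

```bash
python3 d.py side s2; python3 d.py scene c2;python3 -c "
import cv2
a=cv2.imread('pics/s2.png')[130:290,270:430];b=cv2.imread('pics/c2.png')[160:320,230:390]
cv2.imwrite('pics/m2.png',cv2.resize(cv2.hconcat([a,b]),None,fx=2.5,fy=2.5,interpolation=2))"
```

```text
[-531.78030066  142.91516628 1410.91370457] [ 645.07383912 -145.4439236   271.07676107]
[-410.80448425 -229.6987456  1486.42990264] [ 645.75319565 -145.86637626  273.54941822]
```

View pics/m2.png

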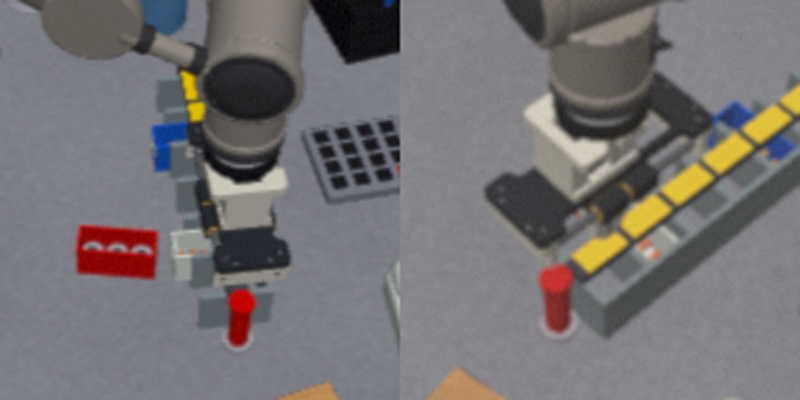

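>>> {"name": "play_rows", "arguments": {"commands": [{"offset": [-0.003, -0.007, 0], "twist": 0}, {"offset": [0, 0, 0.008], "twist": 0}, {"offset": [0, 0, 0.006], "twist": 0}, {"offset": [0, 0, 0.003], "twist": 0}, {"offset": [0, 0, 0], "twist": 0}]}}

```text
time: 3.3
tool_pos: [648.4, -154.5, 257.0]
tcp_rot: [3.141, -0.001, 3.065]
contact_force: [0.2, -0.2, -0.1]
grip_width: 0.4
```

>>> {"name": "play_rows", "arguments": {"commands": [{"offset": [0, 0.002, 0.002], "twist": 0}, {"offset": [0, 0, 0.0015], "twist": 0}, {"offset": [0, 0, 0.0015], "twist": 0}, {"offset": [0, 0, 0], "twist": 0}, {"offset": [0, 0, 0], "twist": 0}]}}

```text
time: 3.8
tool_pos: [648.7, -152.6, 252.7]
tcp_rot: [3.142, 0.0, 3.065]
contact_force: [-0.5, 0.3, 0.8]
grip_width: 0.4
```

>>> {"name": "play_rows", "arguments": {"commands": [{"offset": [0, 0, 0.001], "twist": 0}, {"offset": [0, 0, 0.001], "twist": 0}, {"offset": [0, 0, 0], "twist": 0}, {"offset": [0, 0, 0], "twist": 0}]}}

```text
time: 4.2
tool_pos: [648.7, -152.6, 252.3]
tcp_rot: [-3.141, 0.001, 3.065]
contact_force: [-3.0, 2.1, 7.7]
grip_width: 0.6
```

The first pad gave 7.7 N. Next is the second pad.

>>> {"name": "play_rows", "arguments": {"commands": [{"offset": [0, 0, 0], "twist": 0}, {"offset": [0, 0, -0.016], "twist": 0}, {"offset": [0, 0.027, 0], "twist": 0}, {"offset": [0, 0.027, 0], "twist": 0}, {"offset": [0, 0, 0], "twist": 0}]}}

```text
time: 4.7
tool_pos: [653.0, -95.7, 266.9]
tcp_rot: [3.14, 0.0, 3.068]
contact_force: [-0.0, -0.4, 0.2]
grip_width: 0.4
```

>>> {"name": "play_rows", "arguments": {"commands": [{"offset": [0, 0, 0.006], "twist": 0}, {"offset": [0, 0, 0.005], "twist": 0}, {"offset": [0, 0, 0.003], "twist": 0}, {"offset": [0, 0, 0.002], "twist": 0}, {"offset": [0, 0, 0], "twist": 0}]}}

```text
time: 5.2
tool_pos: [652.5, -99.6, 252.3]
tcp_rot: [-3.141, -0.0, 3.064]
contact_force: [-5.9, 1.0, 12.9]
grip_width: 0.3
```

>>> {"name": "play_rows", "arguments": {"commands": [{"offset": [0, 0, 0], "twist": 0}, {"offset": [0, 0, -0.016], "twist": 0}, {"offset": [0, 0.027, 0], "twist": 0}, {"offset": [0, 0.025, 0], "twist": 0}, {"offset": [0, 0, 0], "twist": 0}]}}

```text
time: 5.7
tool_pos: [656.8, -45.0, 266.3]
tcp_rot: [3.141, -0.001, 3.067]
contact_force: [-0.5, 0.1, 0.2]
grip_width: 0.3
```

>>> {"name": "play_rows", "arguments": {"commands": [{"offset": [0, 0, 0.006], "twist": 0}, {"offset": [0, 0, 0.005], "twist": 0}, {"offset": [0, 0, 0.003], "twist": 0}, {"offset": [0, 0, 0.002], "twist": 0}, {"offset": [0, 0, 0], "twist": 0}]}}

```text
time: 6.2
tool_pos: [656.4, -48.0, 252.2]
tcp_rot: [-3.141, -0.0, 3.064]
contact_force: [-6.2, -0.3, 12.4]
grip_width: 0.5
```

>>> {"name": "play_rows", "arguments": {"commands": [{"offset": [0, 0, 0], "twist": 0}]}}

```text
time: 6.3
tool_pos: [656.4, -48.0, 252.3]
tcp_rot: [-3.141, -0.0, 3.064]
contact_force: [-6.7, -0.9, 12.8]
grip_width: 0.4
```

>>> {"name": "play_rows", "arguments": {"commands": [{"offset": [0, 0, -0.04], "twist": 0}, {"offset": [0, 0, -0.04], "twist": 0}, {"offset": [0.043, -0.006, 0], "twist": 0}, {"offset": [0.043, -0.006, 0], "twist": 0}, {"offset": [0.043, -0.006, 0], "twist": 0}]}}

```text
time: 6.8
tool_pos: [525.1, -55.7, 330.4]
tcp_rot: [-3.141, 0.0, 3.064]
contact_force: [-0.1, -0.0, -0.3]
grip_width: 0.8
```

>>> {"name": "play_rows", "arguments": {"commands": [{"offset": [0.043, -0.006, 0], "twist": 0}, {"offset": [0.043, -0.006, 0], "twist": 0}, {"offset": [0.03, 0, 0], "twist": 0}, {"offset": [0, 0, 0], "twist": 0}, {"offset": [0, 0, 0], "twist": 0}]}}

```text
time: 7.3
tool_pos: [410.4, -58.7, 331.1]
tcp_rot: [-3.141, 0.002, 3.064]
contact_force: [0.2, -0.9, -0.2]
grip_width: 0.5
```

```bash
python3 d.py wrist w3;python3 d.py side s3;python3 -c "
import cv2
a=cv2.imread('pics/s3.png')[130:290,250:430];b=cv2.imread('pics/w3.png')
cv2.imwrite('pics/m3.png',cv2.resize(a,None,fx=4,fy=4,interpolation=2)[:600,:800])"
```

```text
[  27.2509349  -412.30743561  200.36191628] [410.41564944 -58.71426504 331.08678184]
[-531.78030066  142.91516628 1410.91370457] [411.07121546 -58.71302475 331.05517851]
```

View pics/w3.png

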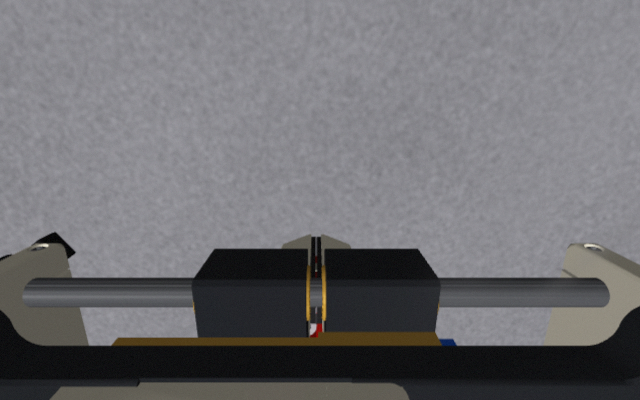

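View pics/m3.png

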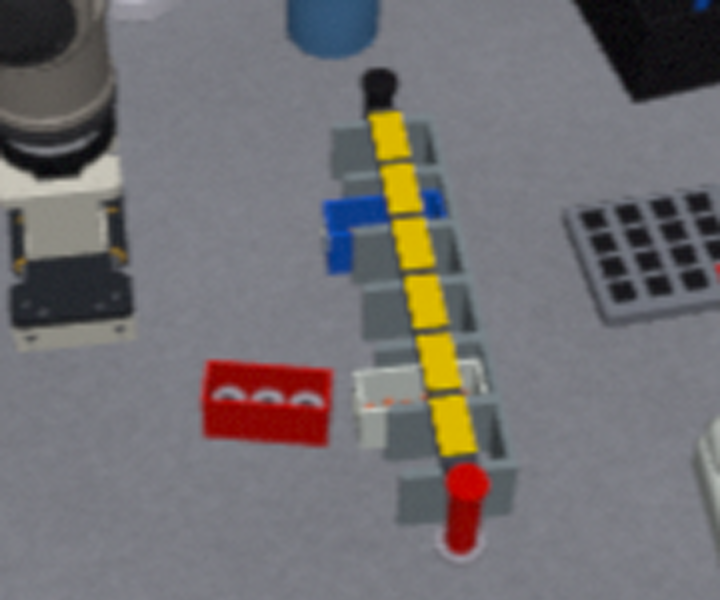

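```bash
cat > e.py <<'E'
from h import *
from scipy.spatial.transform import Rotation as Ro
yaw=-0.0765; o=np.array([658.8,-17.3]); R=np.array([[np.cos(yaw),-np.sin(yaw)],[np.sin(yaw),np.cos(yaw)]])
p=viewer.camera_params("wrist"); K=cam("wrist")[0]; T=np.eye(4); T[:3,:3]=Ro.from_euler('xyz',[-3.141,0,3.063]).as_matrix(); T[:3,3]=[506.5,34,404.2]
M=np.linalg.inv(T@p['T_tool_cam']); c=(K,M[:3,:3],M[:3,3])
q=np.array([(155,92),(318,126),(262,494),(107,465)])/5+[180,150]
Q=(rays(c,q,46)[:,:2]-o)@R; print("wrist",Q.round(1).tolist(),Q.mean(0))
d=Q[2]+Q[3]-Q[0]-Q[1]; print(np.arctan2(d[1],d[0]))
im=cv2.imread("pics/side0.png"); cv2.imwrite("pics/sbin.png",cv2.resize(im[210:250,295:340],None,fx=12,fy=12,interpolation=2))
im=cv2.imread("pics/scene0.png"); cv2.imwrite("pics/cbin.png",cv2.resize(im[200:250,278:320],None,fx=12,fy=12,interpolation=2))
E
python3 e.py
```

```text
wrist [[-165.8, -74.0], [-158.3, -39.5], [-71.1, -58.4], [-78.5, -93.6]] [-118.41595272  -66.38121335]
-0.2169912353111671
```

View pics/sbin.png

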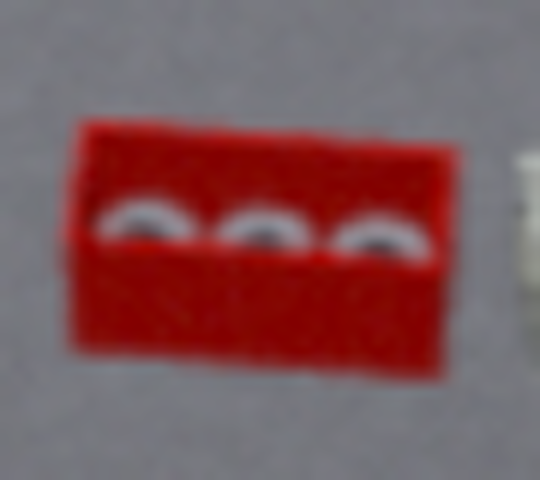

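View pics/cbin.png

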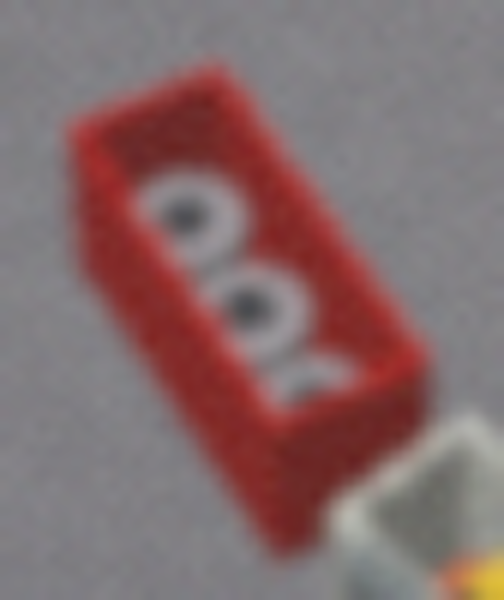

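>>> {"name": "play_rows", "arguments": {"commands": [{"offset": [-0.043, -0.002, 0], "twist": 0}, {"offset": [-0.043, -0.002, 0], "twist": 0}, {"offset": [-0.04, -0.002, 0], "twist": 0}, {"offset": [0, 0, 0], "twist": 6}, {"offset": [0, 0, 0], "twist": 6}], "jaw": 88}}

```text
time: 7.9
tool_pos: [537.4, -73.9, 329.4]
tcp_rot: [3.142, -0.001, 2.852]
contact_force: [-0.5, 0.6, 0.8]
grip_width: 35.6
```

>>> {"name": "play_rows", "arguments": {"commands": [{"offset": [0, 0, 0], "twist": 0}, {"offset": [0, 0, 0.02], "twist": 0}, {"offset": [0, 0, 0.02], "twist": 0}, {"offset": [0, 0, 0], "twist": 0}]}}

```text
time: 8.3
tool_pos: [535.1, -73.6, 288.2]
tcp_rot: [3.142, -0.005, 2.858]
contact_force: [-0.6, 0.2, -0.5]
grip_width: 59.6
```

```bash
python3 d.py wrist w4; python3 d.py side s4;python3 d.py scene c4;python3 -c "
import cv2
a=cv2.imread('pics/s4.png')[150:280,270:400];b=cv2.imread('pics/c4.png')[160:290,250:380]
cv2.imwrite('pics/m4.png',cv2.resize(cv2.hconcat([a,b]),None,fx=3,fy=3,interpolation=2))"
```

```text
[ -78.67622995 -514.5683502   128.28430642] [535.07657751 -73.55109698 288.24935976]
[-531.78030066  142.91516628 1410.91370457] [535.50762312 -73.64478774 289.73718121]
[-410.80448425 -229.6987456  1486.42990264] [535.82817613 -73.75485284 290.78589143]
```

View pics/w4.png

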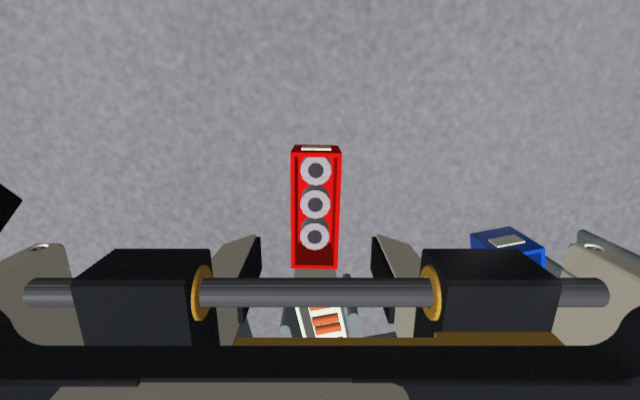

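View pics/m4.png

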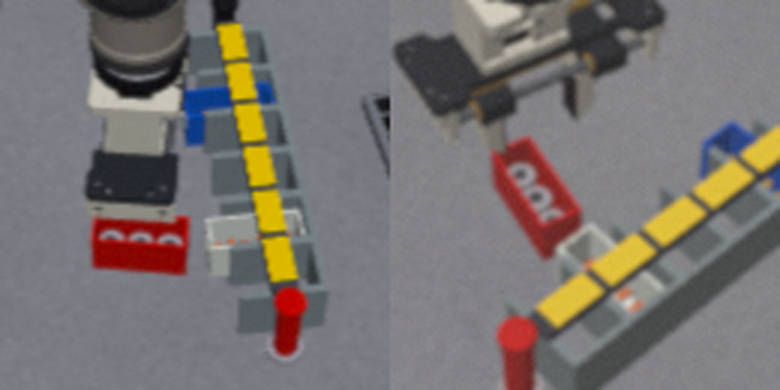

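The wrist view shows the bin centred on the jaws (column ~315) and aligned with them, so I lower the open jaws around it.

>>> {"name": "play_rows", "arguments": {"commands": [{"offset": [0, 0, 0.03], "twist": 0}, {"offset": [0, 0, 0.03], "twist": 0}, {"offset": [0, 0, 0.025], "twist": 0}, {"offset": [0, 0, 0.013], "twist": 0}, {"offset": [0, 0, 0], "twist": 0}]}}

```text
time: 8.95
tool_pos: [535.4, -73.7, 192.0]
tcp_rot: [3.142, -0.002, 2.856]
contact_force: [-0.6, -0.6, 0.4]
grip_width: 59.8
```

>>> {"name": "play_rows", "arguments": {"commands": [{"offset": [0, 0, 0], "twist": 0}, {"offset": [0, 0, 0], "twist": 0}, {"offset": [0, 0, 0], "twist": 0}], "jaw": 148}}

```text
time: 9.25
tool_pos: [535.9, -73.8, 194.0]
tcp_rot: [3.141, 0.002, 2.856]
contact_force: [-0.1, -0.6, -0.3]
grip_width: 41.4
```

>>> {"name": "play_rows", "arguments": {"commands": [{"offset": [0, 0, 0], "twist": 0}, {"offset": [0, 0, 0], "twist": 0}], "jaw": 152}}

```text
time: 9.45
tool_pos: [535.6, -73.9, 193.3]
tcp_rot: [-3.141, 0.001, 2.856]
contact_force: [-0.4, -1.6, 1.8]
grip_width: 37.2
```

>>> {"name": "play_rows", "arguments": {"commands": [{"offset": [0, 0, 0], "twist": -3}, {"offset": [0, 0, 0], "twist": -3}, {"offset": [0, 0, 0], "twist": -3}, {"offset": [0, 0, 0], "twist": -3}, {"offset": [0, 0, 0], "twist": -2}]}}

```text
time: 9.95
tool_pos: [535.5, -73.7, 193.0]
tcp_rot: [3.142, 0.001, 3.102]
contact_force: [0.0, -0.0, 1.2]
grip_width: 37.5
```

>>> {"name": "play_rows", "arguments": {"commands": [{"offset": [0, 0.008, 0], "twist": 0}, {"offset": [0, 0.008, 0], "twist": 0}, {"offset": [0, 0.008, 0], "twist": 0}, {"offset": [0, 0.008, 0], "twist": 0}, {"offset": [0, 0.008, 0], "twist": 0}]}}

```text
time: 10.45
tool_pos: [537.2, -32.9, 192.9]
tcp_rot: [-3.141, 0.0, 3.1]
contact_force: [-0.4, -3.1, 2.5]
grip_width: 36.9
```

>>> {"name": "play_rows", "arguments": {"commands": [{"offset": [0, 0, 0], "twist": 0}, {"offset": [0, 0, 0], "twist": 0}]}}

```text
time: 10.65
tool_pos: [536.9, -33.0, 192.4]
tcp_rot: [3.141, -0.001, 3.101]
contact_force: [-0.1, 3.3, 2.3]
grip_width: 37.1
```

```bash
python3 d.py wrist w5; python3 d.py side s5;python3 d.py scene c5;python3 -c "
import cv2
a=cv2.imread('pics/s5.png')[150:280,270:400];b=cv2.imread('pics/c5.png')[160:290,250:380]
cv2.imwrite('pics/m5.png',cv2.resize(cv2.hconcat([a,b]),None,fx=3,fy=3,interpolation=2))"
```

```text
[  11.31473131 -490.74496109   33.22322273] [536.86349611 -33.02137136 192.40742638]
[-531.78030066  142.91516628 1410.91370457] [536.85703423 -33.19553899 192.42476774]
[-410.80448425 -229.6987456  1486.42990264] [536.8641938  -33.34422966 192.41808049]
```

View pics/w5.png

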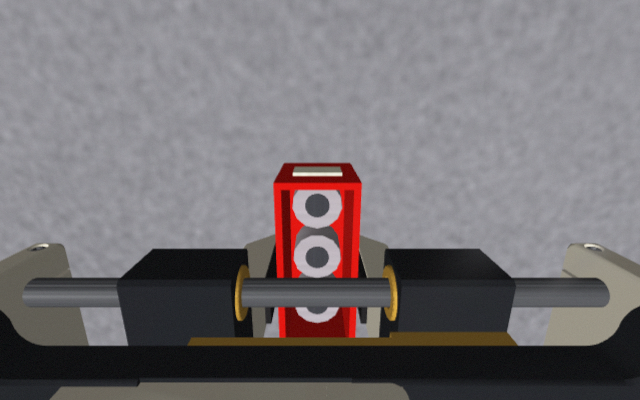

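View pics/m5.png

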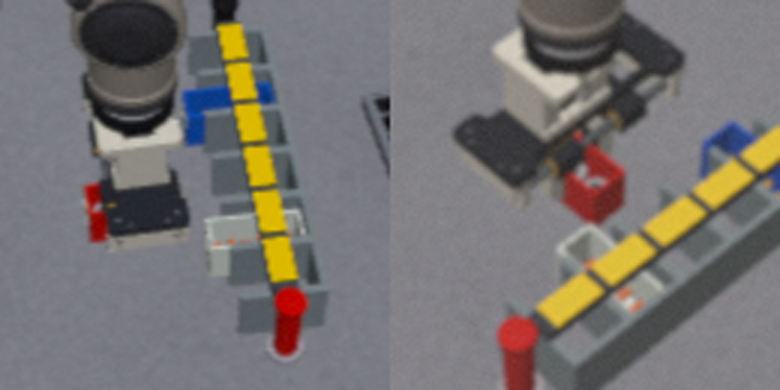

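>>> {"name": "play_rows", "arguments": {"commands": [{"offset": [0, 0, 0], "twist": 2.5}, {"offset": [0, -0.003, 0], "twist": 0}, {"offset": [0, 0, 0], "twist": 0}]}}

```text
time: 11.1
tool_pos: [536.8, -37.2, 192.6]
tcp_rot: [3.142, -0.0, 3.057]
contact_force: [-0.8, 0.0, 0.3]
grip_width: 37.4
```

>>> {"name": "play_rows", "arguments": {"commands": [{"offset": [0, 0, 0], "twist": 0}, {"offset": [0, 0, 0], "twist": 0}, {"offset": [0, 0, 0], "twist": 0}], "jaw": 88}}

```text
time: 11.4
tool_pos: [536.8, -36.8, 192.7]
tcp_rot: [-3.142, 0.0, 3.057]
contact_force: [0.4, -0.5, -0.6]
grip_width: 56.4
```

>>> {"name": "play_rows", "arguments": {"commands": [{"offset": [0, 0, -0.02], "twist": 0}, {"offset": [0, 0, -0.04], "twist": 0}, {"offset": [0, 0, -0.04], "twist": 0}, {"offset": [0.02, 0, 0], "twist": 0}, {"offset": [0, 0, 0], "twist": 0}]}}

```text
time: 11.9
tool_pos: [515.6, -34.7, 293.7]
tcp_rot: [-3.142, 0.0, 3.057]
contact_force: [-0.3, 0.0, -0.1]
grip_width: 60.4
```

```bash
sleep 0; python3 - <<'E'
from h import *
for i in range(2): im=viewer.capture("wrist")
o=status.get_obs(); c=cam("wrist"); print(o['tool_pos'],o['tcp_rot'])
im=viewer.capture("wrist"); cv2.imwrite("pics/w6.png",im[:,:,::-1]); np.savez("c6.npz",K=c[0],R=c[1],t=c[2])
E
```

```text
[516.84790325 -35.00948472 292.56195367] [ 3.14149164e+00 -1.77052323e-04  3.05637629e+00]
```

View pics/w6.png

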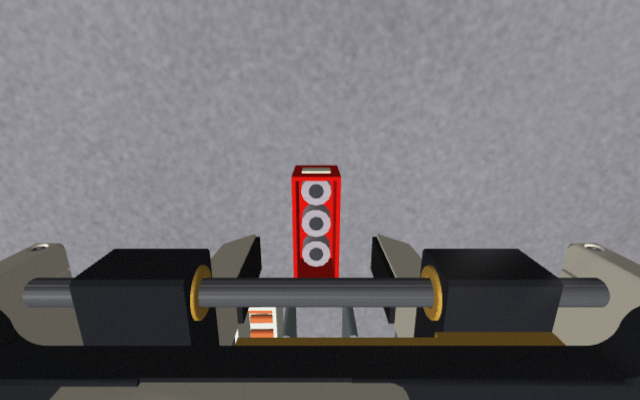

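```bash
python3 -c "
import cv2
cv2.imwrite('pics/w6z.png',cv2.resize(cv2.imread('pics/w6.png')[155:345,240:390],None,fx=3.15,fy=3.15,interpolation=2))"
```

```text
(no output)
```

View pics/w6z.png

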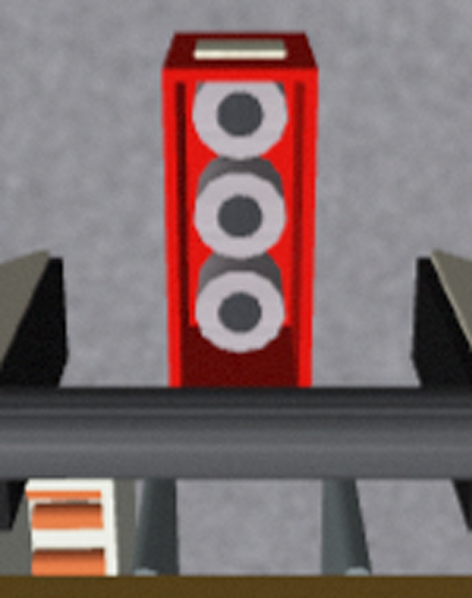

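```bash
python3 - <<'E'
from h import *
d=np.load("c6.npz"); c=(d['K'],d['R'],d['t'])
yaw=-0.0765; o=np.array([658.8,-17.3]); R=np.array([[np.cos(yaw),-np.sin(yaw)],[np.sin(yaw),np.cos(yaw)]])
f=lambda q,z:((rays(c,np.array(q)/3.15+[240,155],z)[:,:2]-o)@R).round(1).tolist()
print("bin",f([(163,70),(317,70),(170,385),(311,385)],46))
for z in(0,60): print("div z",z,f([(138,480),(176,480),(322,480),(354,480),(145,573),(357,573)],z))
E
```

```text
bin [[-165.9, -46.4], [-165.5, -10.9], [-84.0, -47.2], [-83.7, -11.4]]
div z 0 [[-23.4, -62.0], [-23.2, -50.1], [-22.8, -4.1], [-22.7, 6.0], [11.8, -61.1], [12.5, 7.8]]
div z 60 [[-66.0, -54.7], [-65.9, -45.3], [-65.6, -9.5], [-65.5, -1.6], [-38.6, -53.9], [-38.1, -0.2]]
```

>>> {"name": "play_rows", "arguments": {"commands": [{"offset": [0.023, 0, 0], "twist": -0.5}, {"offset": [0.023, 0, 0], "twist": 0}, {"offset": [0.002, 0, 0], "twist": 0}, {"offset": [0, 0, 0], "twist": 0}, {"offset": [0, 0, 0], "twist": 0}], "jaw": 255}}

```text
time: 12.55
tool_pos: [470.2, -31.4, 292.6]
tcp_rot: [-3.142, 0.001, 3.065]
contact_force: [-0.4, 0.1, -0.1]
grip_width: 24.4
```

>>> {"name": "play_rows", "arguments": {"commands": [{"offset": [0, 0, 0.03], "twist": 0}, {"offset": [0, 0, 0.03], "twist": 0}, {"offset": [0, 0, 0.025], "twist": 0}, {"offset": [0, 0, 0.017], "twist": 0}, {"offset": [0, 0, 0], "twist": 0}]}}

```text
time: 13.05
tool_pos: [469.2, -31.1, 188.5]
tcp_rot: [3.141, -0.004, 3.065]
contact_force: [0.4, -0.2, 0.9]
grip_width: 0.3
```

```bash
python3 d.py wrist w7; python3 d.py side s7;python3 d.py scene c7;python3 -c "
import cv2
a=cv2.imread('pics/s7.png')[150:280,250:380];b=cv2.imread('pics/c7.png')[150:280,250:380]
cv2.imwrite('pics/m7.png',cv2.resize(cv2.hconcat([a,b]),None,fx=3,fy=3,interpolation=2))"
```

```text
[  -4.46930328 -424.80368397   50.37405071] [469.20637173 -31.14829968 188.5379341 ]
[-531.78030066  142.91516628 1410.91370457] [469.58188137 -31.20848426 189.80182968]
[-410.80448425 -229.6987456  1486.42990264] [469.81859248 -31.26306491 190.70003231]
```

View pics/m7.png

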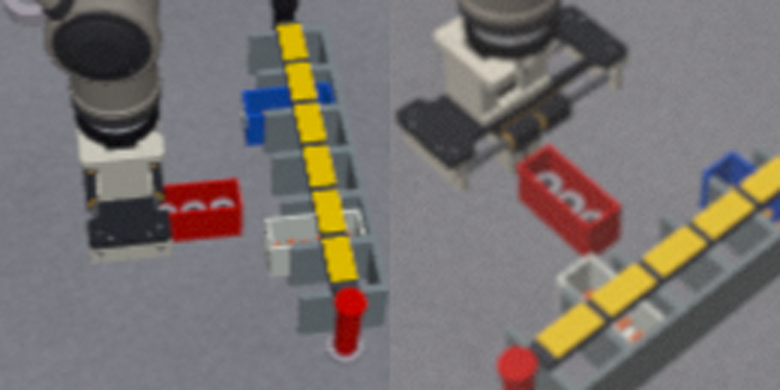

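>>> {"name": "play_rows", "arguments": {"commands": [{"offset": [-0.006, 0, 0], "twist": 0}, {"offset": [-0.006, 0, 0], "twist": 0}, {"offset": [-0.006, 0, 0], "twist": 0}, {"offset": [-0.006, 0, 0], "twist": 0}, {"offset": [-0.006, 0, 0], "twist": 0}]}}

```text
time: 13.7
tool_pos: [499.4, -33.4, 190.8]
tcp_rot: [3.141, -0.0, 3.065]
contact_force: [-3.9, -0.0, 2.9]
grip_width: 0.4
```

>>> {"name": "play_rows", "arguments": {"commands": [{"offset": [-0.006, 0, 0], "twist": 0}, {"offset": [-0.006, 0, 0], "twist": 0}, {"offset": [-0.006, 0, 0], "twist": 0}, {"offset": [-0.006, 0, 0], "twist": 0}, {"offset": [0, 0, 0], "twist": 0}]}}

```text
time: 14.2
tool_pos: [524.1, -35.4, 190.7]
tcp_rot: [-3.141, 0.002, 3.065]
contact_force: [0.4, 0.4, -0.6]
grip_width: 0.4
```

```bash
python3 d.py wrist w8; python3 d.py side s8;python3 d.py scene c8;python3 -c "
import cv2
a=cv2.imread('pics/s8.png')[150:280,270:400];b=cv2.imread('pics/c8.png')[150:280,250:380]
cv2.imwrite('pics/m8.png',cv2.resize(cv2.hconcat([a,b]),None,fx=3,fy=3,interpolation=2))"
```

```text
[  -4.18874633 -478.3784512    33.41963447] [524.05915761 -35.4330684  190.74586634]
[-531.78030066  142.91516628 1410.91370457] [523.67629093 -35.36325941 190.69212713]
[-410.80448425 -229.6987456  1486.42990264] [523.35198748 -35.33657414 190.64141516]
```

View pics/m8.png

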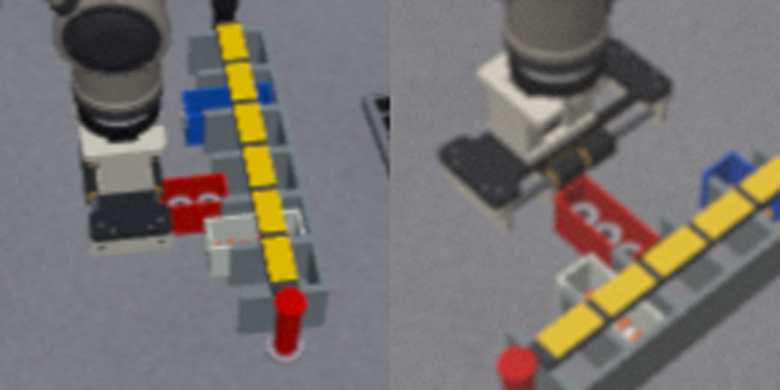

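>>> {"name": "play_rows", "arguments": {"commands": [{"offset": [-0.005, 0, 0], "twist": 0}, {"offset": [-0.005, 0, 0], "twist": 0}, {"offset": [-0.005, 0, 0], "twist": 0}, {"offset": [-0.005, 0, 0], "twist": 0}]}}

```text
time: 14.75
tool_pos: [543.3, -36.8, 190.6]
tcp_rot: [3.141, -0.0, 3.065]
contact_force: [-1.4, -1.1, -0.5]
grip_width: 0.5
```

```bash
python3 d.py side s9;python3 d.py scene c9;python3 -c "
import cv2
a=cv2.imread('pics/s9.png')[150:280,270:400];b=cv2.imread('pics/c9.png')[150:280,250:380]
cv2.imwrite('pics/m9.png',cv2.resize(cv2.hconcat([a,b]),None,fx=3,fy=3,interpolation=2))"
```

```text
[-531.78030066  142.91516628 1410.91370457] [543.30171488 -36.8380731  190.62978602]
[-410.80448425 -229.6987456  1486.42990264] [544.02209904 -36.9504224  190.77705188]
```

View pics/m9.png

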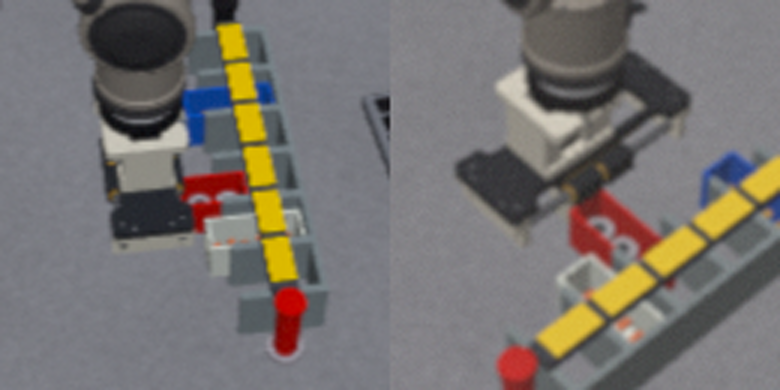

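The bin has entered gap 4, with its front under the rail and low force. I keep pushing.

>>> {"name": "play_rows", "arguments": {"commands": [{"offset": [-0.006, 0, 0], "twist": 0}, {"offset": [-0.006, 0, 0], "twist": 0}, {"offset": [-0.006, 0, 0], "twist": 0}, {"offset": [-0.006, 0, 0], "twist": 0}, {"offset": [-0.006, 0, 0], "twist": 0}]}}

```text
time: 15.35
tool_pos: [573.3, -39.1, 190.7]
tcp_rot: [3.142, -0.0, 3.065]
contact_force: [-1.8, 0.5, 0.4]
grip_width: 0.3
```

>>> {"name": "play_rows", "arguments": {"commands": [{"offset": [-0.003, 0, 0], "twist": 0}, {"offset": [-0.003, 0, 0], "twist": 0}, {"offset": [-0.003, 0, 0], "twist": 0}, {"offset": [-0.002, 0, 0], "twist": 0}, {"offset": [0, 0, 0], "twist": 0}]}}

```text
time: 15.85
tool_pos: [584.1, -40.0, 190.8]
tcp_rot: [3.142, 0.001, 3.065]
contact_force: [-0.7, -0.6, -0.2]
grip_width: 0.8
```

>>> {"name": "play_rows", "arguments": {"commands": [{"offset": [-0.002, 0, 0], "twist": 0}, {"offset": [-0.002, 0, 0], "twist": 0}, {"offset": [-0.0015, 0, 0], "twist": 0}, {"offset": [0, 0, 0], "twist": 0}]}}

```text
time: 16.25
tool_pos: [588.9, -40.3, 190.7]
tcp_rot: [3.141, -0.001, 3.065]
contact_force: [-3.9, 0.5, 2.2]
grip_width: 0.7
```

>>> {"name": "play_rows", "arguments": {"commands": [{"offset": [-0.001, 0, 0], "twist": 0}, {"offset": [-0.001, 0, 0], "twist": 0}, {"offset": [0, 0, 0], "twist": 0}]}}

```text
time: 16.55
tool_pos: [589.6, -40.4, 190.7]
tcp_rot: [3.141, -0.006, 3.065]
contact_force: [-12.7, -1.0, 9.5]
grip_width: 0.3
```

Force rises to 12.7 N at the expected home position. I back off and look.

>>> {"name": "play_rows", "arguments": {"commands": [{"offset": [0, 0, 0], "twist": 0}, {"offset": [0.01, 0, 0], "twist": 0}, {"offset": [0.03, 0, 0], "twist": 0}, {"offset": [0.03, 0, -0.02], "twist": 0}, {"offset": [0.03, 0, -0.04], "twist": 0}]}}

```text
time: 17.05
tool_pos: [490.1, -32.7, 249.1]
tcp_rot: [3.141, -0.004, 3.065]
contact_force: [0.7, 0.1, 1.0]
grip_width: 0.2
```

>>> {"name": "play_rows", "arguments": {"commands": [{"offset": [-0.02, 0, -0.045], "twist": 0}, {"offset": [-0.02, 0, -0.045], "twist": 0}, {"offset": [0.0, 0, -0.04], "twist": 0}, {"offset": [0, 0, 0], "twist": 0}, {"offset": [0, 0, 0], "twist": 0}], "jaw": 30}}

```text
time: 17.55
tool_pos: [531.5, -35.9, 381.4]
tcp_rot: [-3.141, 0.003, 3.065]
contact_force: [0.0, -0.4, -0.3]
grip_width: 36.0
```

```bash
python3 - <<'E'
from h import *
for n in("side","scene","wrist"):
    c=cam(n); im=viewer.capture(n)[:,:,::-1]; cv2.imwrite(f"pics/{n}10.png",im)
    if n=="wrist": np.savez("c10.npz",K=c[0],R=c[1],t=c[2]); print(status.get_obs()['tool_pos'])
a=cv2.imread('pics/side10.png')[150:280,270:400];b=cv2.imread('pics/scene10.png')[150:280,290:420]
cv2.imwrite('pics/m10.png',cv2.resize(cv2.hconcat([a,b]),None,fx=3,fy=3,interpolation=2))
E
```

```text
[531.08784728 -35.87821069 379.12034898]
```

View pics/m10.png

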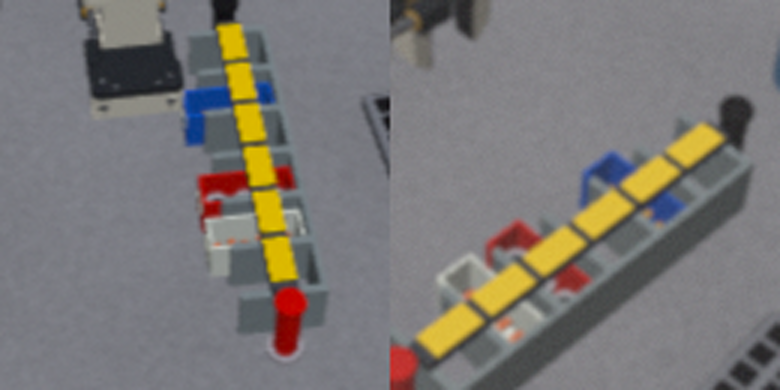

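View pics/wrist10.png

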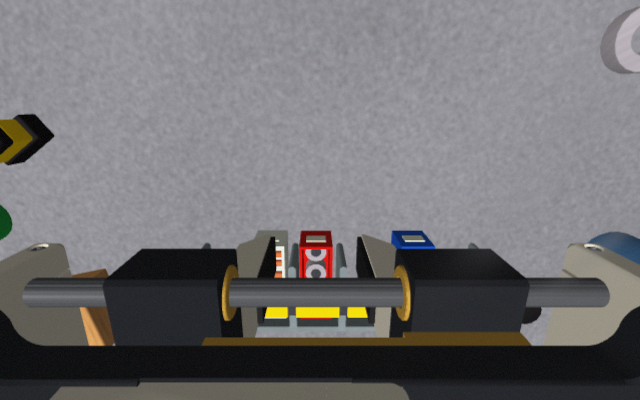

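The near ends of the white, red and blue bins line up (rows ~231 at columns 272, 316 and 410). One numeric check before handing in.

```bash
python3 - <<'E'
from h import *
d=np.load("c10.npz"); c=(d['K'],d['R'],d['t'])
yaw=-0.0765; o=np.array([658.8,-17.3]); R=np.array([[np.cos(yaw),-np.sin(yaw)],[np.sin(yaw),np.cos(yaw)]])
im=cv2.imread("pics/wrist10.png"); cv2.imwrite("pics/w10z.png",cv2.resize(im[215:330,250:445],None,fx=4,fy=4,interpolation=2))
hsv=cv2.cvtColor(im,cv2.COLOR_BGR2HSV); 
for n,(l,h,x0,x1) in dict(red=(0,6,290,345),blue=(105,130,385,440)).items():
    m=cv2.inRange(hsv,(l,120,150),(h,255,255)); m[:, :x0]=0; m[:,x1:]=0; m[:225]=0; m[285:]=0
    ys,xs=np.nonzero(m); y0=ys.min()+1; 
    a,b=xs[ys<=y0+3].min(),xs[ys<=y0+3].max()+1
    print(n,a,b,ys.min(),((rays(c,[(a,ys.min()),(b,ys.min())],46)[:,:2]-o)@R).round(1).tolist(), "rows/cols",[(y,xs[ys==y].min(),xs[ys==y].max()) for y in range(240,278,12) if (ys==y).any()])
E
```

```text
red 299 333 247 [[-55.7, -46.9], [-55.7, -10.4]] rows/cols [(252, np.int64(299), np.int64(332)), (264, np.int64(299), np.int64(331)), (276, np.int64(299), np.int64(331))]
blue 401 435 246 [[-56.8, 62.4], [-56.8, 98.9]] rows/cols []
```

View pics/w10z.png

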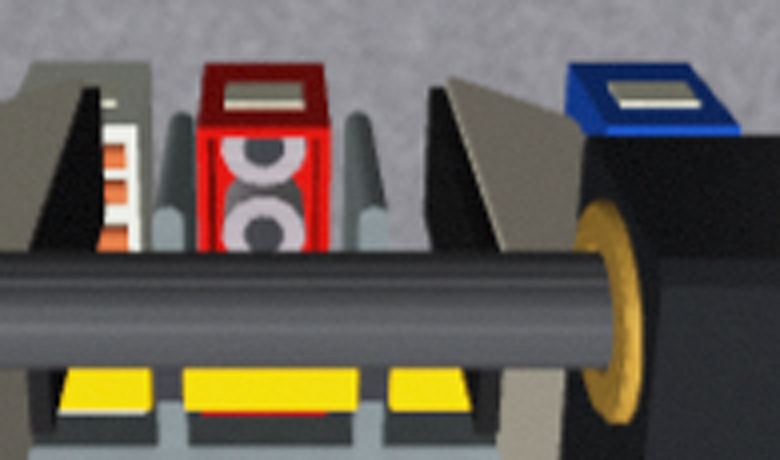

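The red bin's near end measures x = -55.7 mm in the rack frame (home is -56). Its centre is at y ≈ -28.6, and it sits square and flush with the filed bins.

```bash
python3 -c "
from plant import ticket; print(ticket.close_job())"
```

```text
the job is handed in; nothing more can be done
None
```

The red bin is home in the third gap from the red post, and the job was handed in at about 18 s of the 72 s allowed. No verdict was reported.

- **Counting:** the red post stands at the rack's -y end, so the first three gaps are 6, 5 and 4. The white bin sits in gap 5.
- **Pads:** I touched pads 6, 5 and 4 in that order with closed fingertips. Contact read about 8, 13 and 12 N. The fingertips did not go near pads 1 to 3.
- **Squaring the bin:** I slid the red bin square in front of gap 4 between loosely spaced jaws, with about 1 mm play. It was not gripped or lifted.
- **Pushing home:** I pushed it from behind with the closed fingers until the force rose to about 13 N at the expected home position. Then I backed the fingers away.

In the last wrist picture:
- The red bin's near end is at x = -55.7 mm in the rack frame; home is -56.
- Its centre is at y ≈ -28.6 mm; the allowed range is -34 to -20.
- It looks square and flat, level with the blue and white bins.
- The blue bin's near end is at x = -56.8 mm. I did not measure the white bin, and it looks unmoved.

No check failed. I did not measure the other objects on the counter separately, but the arm never came near them.

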